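# Click the jar rack's sliding stop home

### The arm

A 7-joint arm with a two-finger parallel gripper is mounted at the origin on a cart in front of the work surface, level with it; the furniture and walls round the work are solid. World frame = base frame: x ahead of the robot, y to its left, z up, the work surface at z = 0. Lengths are in m, angles in rad, forces in N, time in s.
With the tool pointing down it reaches from about 0.35 to 0.9 m from the base axis. Payload 7.2 kg.
Tool frame: the origin (TCP) lies on the centre line of the jaws, within the pads' length; the fingertips stand 17 mm ahead of it and the grasp point (between the pads) lies 2 mm behind it; z points along the fingers, y is the line along which they close (so a half turn about z gives the same grasp; the last joint's range is limited). The gripper opens to 88 mm and grips with 3 to 60 N. Pads are 20 mm wide; open, the fingers measure 115 mm over their backs; the gripper's body (75 mm by 178 mm) begins 61 mm behind the grasp point.
Start: joints at [-1.252, 0.411, -0.013, 1.596, 0.006, 1.134, -0.082], TCP at [0.236, 0.579, 0.24] pointing down, gripper open.
Joint ranges: [-2.95, 2.95], [-0.29, 1.99], [-1.47, 1.44], [0.14, 2.54], [-1.03, 4.17], [0.13, 1.85], [-2.86, 2.86]. Speed limits (rad/s): [2.39, 2.39, 3.01, 3.01, 3.14, 3.14, 3.14].

### API

Orientations are given as a rotation vector (axis times angle).
In Python, from cell import ctrl gives the robot as it stands.
- The arm moves only by the tool jog_arm, never from a script. Its argument "targets" is a list of rows, each a list of 7 numbers: the shift along the world's x, y, z in cm, then the turn, a rotation vector about the world's x, y, z in degrees, then the closure, from -1 (fully open) to 1 (shut). A call has 1 to 8 rows; each row is the pose to reach, as a shift and turn from the pose commanded when the call began; what a row does not reach only later rows make up. A row lasts 1/8 s, in which the tool goes at most 62.5 mm and 10.7 degrees, less where a joint would pass 70% of its speed; a pose out of reach is approached as far as the arm can. A call with a gripper value outside its range is refused whole. The fingers move at their own pace and stop on an object; "grip_force" is the grip in N (left out, the last holds). Time passes only in rows, so rows that repeat a pose let the fingers close. It gives the time, the measured TCP pose, the force, the opening and the grip force at its end, in the units of the state.
- ctrl.get_state(): the state, without advancing time (a new reading comes with each control period).
- ctrl.camera(name): name is "scene" or "top"; returns a dict with "img" (400x640x3 uint8, red, green, blue), "depth" (400x640 float32, m along the optical axis (not along the pixel's ray), 0 where there is no reading), "intrinsics" (3x3 intrinsics, pixels), "k1" (the pictures are not rectified: a ray, as slopes to the right and down, at radius r is drawn at 1 + k1 r^2 times it, then the intrinsics apply), "world_from_camera" (4x4, takes a point from camera to world coordinates). Camera axes: x right, y down, z forward; pixel columns grow to the right and rows downward; lengths in m; the calibration is good to about 2 mm. A picture is of the moment at which its call begins.
- ctrl.job_done(): hands the job in; it is judged then, once.
The state is a dict: "time_s": time; "q": joint angles; "qvel": joint speeds; "effort": joint torques, N m; "ee_pos": TCP position; "orientation": TCP orientation; "contact_force": force on the tool from outside, world axes, zero at the start; "moment": the same for the moment, N m; "width": finger opening in m; "grip_force": force on a finger pad.
Only numpy, scipy, OpenCV 4.12 (cv2) and the standard library are available. Lean on these libraries where they do the work, as an engineer would, in place of code of your own. Each camera call takes 0.05 s, during which the arm holds its last target. There are 200 camera calls.

### The job

Close up the jar rack: push the tall sliding stop plate along its rail towards the jars, past the first click, until it drops into the second notch, the one next to the jars. Only push the plate: do not pinch it, do not push on the black block that rides the rail, and leave the jars standing where they are. Then take the hand away, leaving the stop clicked in the second notch.

Things in the scene. Friction and masses are not known exactly. Their poses are not given: they have to be found in the camera images.
- rack: Fixed jar rack: wooden board 124x420x12 mm, origin on the worktop under its middle. -y runs along the rail to the jars and the wooden end wall (inner face y=-193 mm, 94 mm high). Aluminium rail at x=-75 mm, the side near the robot: 18 mm wide, top at z=20 mm; two notches on it, each between a pair of steel cross ridges 4 mm high, 17 mm apart. Fence 39 mm high on the +x side. z up.
- stop (a joint): Travel of the stop towards the jars (rack -y), m: 0 to 0.20; first notch 0.085, second 0.150; starts at 0 to 0.055. Slides with about 0.6 N friction; its spring pin needs about 7 N to climb a ridge. Ridge summits lie 8.5 mm before and after each notch's middle: past the first summit the stop jumps by itself into the notch (push force drops to 0) and stays. After overshoot it can be pushed back.
- stop_mark (a point): Point on the stop at its sprung steel pin, at rail-top height, under the black block (27 x 36 mm, top 44 mm above the worktop) that rides the rail 75 mm to the rack's -x side of the plate's middle; the block is not to be pushed or held. This point lies on a notch's point when the pin is in that notch. Axes as the rack's.
- push_point (a point): Middle of the back (rack +y) face of the stop's upright wooden plate, 90 mm above the worktop: push here towards rack -y. The plate is 108 mm wide (rack x), 9 mm thick (y), 16 to 114 mm above the worktop; a 5 mm cork pad, 96 mm wide, top at 104 mm, covers its jar side. Pinching = pressing plate and cork at once. Axes as the rack's.
- first_notch (a point): Middle of the first notch, on the rail's top centre line, between its two ridges. Axes as the rack's.
- second_notch (a point): Middle of the second notch, the one next to the jars, 65 mm beyond the first. Axes as the rack's.
- jar_near: Spice jar with red cap, 45 x 45 x 106 mm, the first of the row; about 15 mm beyond the cork pad once the stop is in the second notch; loose, upright, its origin at the centre of its underside; stands on the rack's board, 12 mm above the worktop. Not to be disturbed. 
- jar_mid: Spice jar with red cap, 45 x 45 x 106 mm, middle of the row; loose, upright, its origin at the centre of its underside; stands on the rack's board, 12 mm above the worktop. Not to be disturbed. 
- jar_end: Wider jar with red lid, 65 x 66 x 100 mm, next to the end wall; loose, upright, its origin at the centre of its underside; stands on the rack's board, 12 mm above the worktop. Not to be disturbed. 

How it is judged:
On the way, in this order (a step that is already met when the one before it is completed fails the run):
1. the stop has been pushed past the first notch (value of joint stop above 0.1 m).
2. the stop sits in the second notch (y of stop_mark in the frame of second_notch between -0.003 and 0.003 m), for 0.2 s.
At the end, for the whole second after the job is handed in: The stop rests in the second notch (pin within 3 mm of the notch's middle) and the three jars stand upright within 15 mm of where they stood (all of step 2 and velocity of joint stop between -0.005 and 0.005 m/s and distance of each of jar_near, jar_mid, jar_end from where it was at the start of the episode below 0.015 m and angle between each of jar_near, jar_mid, jar_end's own z axis and vertical below 0.15 rad); the robot touches nothing.
It fails at once if a jar is shifted by more than 15 mm or tipped (distance of any of jar_near, jar_mid, jar_end from where it was at the start of the episode above 0.015 m or angle between any of jar_near, jar_mid, jar_end's own z axis and vertical above 0.3 rad).
It fails at once if a jar is lifted off the board (by more than 8 mm) (z of any of jar_near, jar_mid, jar_end in the frame of rack above 0.02 m).
It fails at once if the stop is pinched: the fingers press on its cork face and on its plate at once (contact force between the fingers and stop_c2 above 1 N and contact force between the fingers and stop_c1 above 1 N).
It fails at once if the black block on the rail is pushed or held (contact force between the fingers and stop_c3 above 3 N or contact force between the fingers and stop_c4 above 3 N or contact force between the fingers and stop_c5 above 3 N or contact force between the fingers and stop_c6 above 3 N).
It also fails if it takes over 38 s, if anything falls off the work surface, if the arm or the gripper's body presses on something with over 40 N, if the wrist force passes 120 N, or if a joint passes its speed limit or range.

## Working session

There is one attempt and no reset: what is moved stays moved. The work goes in short steps, Python scripts to look and compute and a tool call to move; the robot and the scene stay as the last step left them, time stands still between calls to the robot, and variables do not carry over. Pictures are saved under pics/ and viewed, at most 10 in all, crops included, and the job is handed in when it is done.

Besides the shell and the picture viewer there is one more tool, called after "Emit:" as a command line: name --pt "numbers of a row" for each row, then --argument value for the rest. jog_arm: Moves the arm, as the interface text tells. Its arguments: {"type":"object","properties":{"targets":{"type":"array"},"grip_force":{"type":"number"}},"required":["targets"]}

```bash
mkdir -p pics
cat > h.py <<'E'
import numpy as np, cv2
from cell import ctrl
def snap(n,tag):
    c=ctrl.camera(n); np.savez(f'{tag}.npz',**{k:np.asarray(v) for k,v in c.items()})
    cv2.imwrite(f'pics/{tag}.png',c['img'][:,:,::-1]); return c
def load(tag): return dict(np.load(f'{tag}.npz'))
def pt(c,u,v,z=None,r=1):
    K=c['intrinsics'];k=float(c['k1'])
    d=np.array([(u-K[0,2])/K[0,0],(v-K[1,2])/K[1,1]]);s=d.copy()
    for _ in range(20): s=d/(1+k*(s@s))
    ray=np.array([*s,1]);T=c['world_from_camera']
    if z is None:
        p=c['depth'][int(v)-r:int(v)+r+1,int(u)-r:int(u)+r+1];D=np.median(p[p>0])
    else: D=(z-T[2,3])/(T[:3,:3]@ray)[2]
    return T[:3,:3]@(ray*D)+T[:3,3]
E
python3 - <<'E'
from h import *
for n in('scene','top'):
    c=snap(n,n+'0');print(c['world_from_camera'].round(3),c['intrinsics'][0,0],c['k1'])
print(ctrl.get_state())
E
```

```text
[[-0.64  -0.393  0.66  -0.076]
 [-0.768  0.304 -0.563  0.564]
 [ 0.02  -0.868 -0.497  0.51 ]
 [ 0.     0.     0.     1.   ]] 433.67116348349066 0.016008223780279256
[[-0.019 -0.999  0.027  0.465]
 [-1.     0.019 -0.002  0.102]
 [ 0.001 -0.027 -1.     0.951]
 [ 0.     0.     0.     1.   ]] 454.9844931683589 0.04624878319305172
{'time_s': 0.1, 'q': array([-1.25220025,  0.4117873 , -0.01272356,  1.59697545,  0.00558783,
        1.13429854, -0.08220748]), 'qvel': array([-6.63627751e-05, -1.26728457e-03, -1.84209348e-04, -2.17308976e-03,
       -2.16343923e-03, -4.49490935e-05, -2.52672367e-03]), 'effort': array([ 3.53323630e-03, -5.89099395e+01,  6.44227043e-01, -2.91706717e+01,
       -5.37510880e-02,  1.45576126e-02,  6.48673768e-05]), 'ee_pos': array([0.23562311, 0.57840779, 0.23890723]), 'orientation': array([-6.03726339e-01, -3.08284213e+00,  2.23115400e-03]), 'contact_force': array([-0.00634532, -0.60623871,  0.33123122]), 'moment': array([-0.03545279,  0.01359828,  0.01973309]), 'grip_force': 0.0, 'width': 0.08758526142150917}
```

View pics/top0.png

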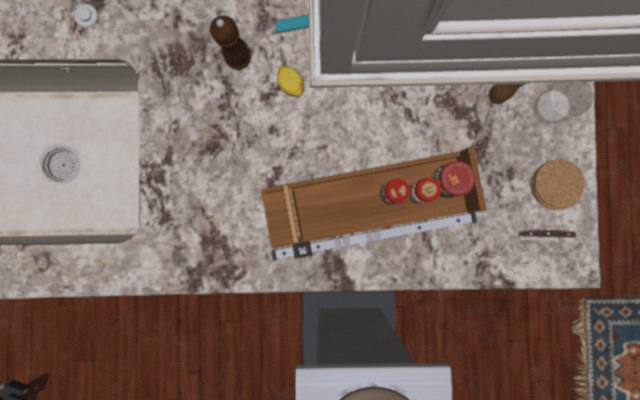

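View pics/scene0.png

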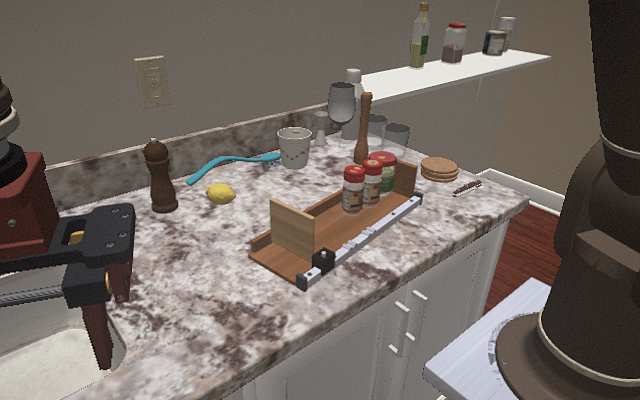

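The top view shows the rack from about (263,190) to (485,210), the stop plate near u=290, the jars at (397,190), (427,189) and (457,178), and the rail from (275,254) to (475,217). The scene view shows the block at (322,260). I'll enlarge the rail next.

Run:
```python
from h import *
c=load('top0');i=c['img'][140:265,255:495,::-1]
cv2.imwrite('pics/crop.png',cv2.resize(i,None,fx=3.33,fy=3.33,interpolation=cv2.INTER_CUBIC))
```

```text
(no output)
```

View pics/crop.png

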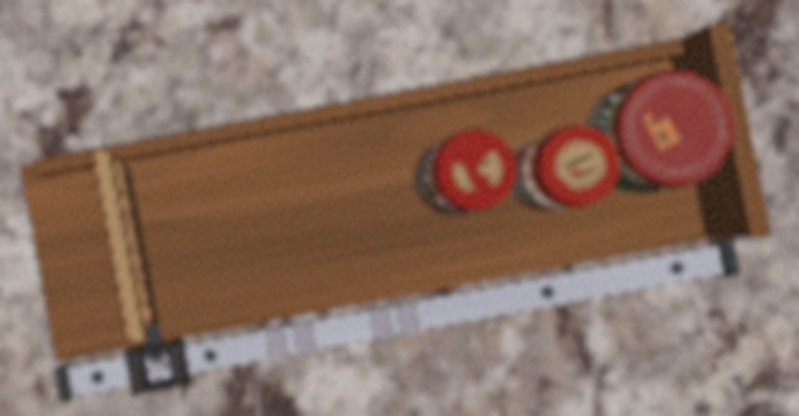

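Crop (3.33x): the rail ends are at about (65,382) and (728,257), and the notch middles at (290,339) and (395,319). The block top is centred at (160,366). The plate's top back edge runs from (97,153) to (130,342).

Run:
```python
from h import *
c=load('top0')
f=lambda x,y,z:pt(c,255+x/3.33,140+y/3.33,z)
P={'railL':(65,382,.02),'railR':(728,257,.02),'n1':(290,339,.022),'n2':(395,319,.022),'blk':(160,366,.044),'plA':(97,153,.114),'plB':(130,342,.114),'jar':(475,169,.118),'jarE':(677,127,.112)}
W={k:f(*v) for k,v in P.items()}
for k,v in W.items():print(k,v.round(4))
d=W['railR']-W['railL'];print('len',np.linalg.norm(d),'dir',d/np.linalg.norm(d),np.degrees(np.arctan2(d[1],d[0])))
e=W['plA']-W['plB'];print('plate',np.linalg.norm(e),np.degrees(np.arctan2(e[1],e[0])))
print('n1n2',np.linalg.norm(W['n1']-W['n2']),'travel left',(W['n2']-W['blk'])@d/np.linalg.norm(d))
for u,v in((112,200),(120,260),(475,169)):print(pt(c,255+u/3.33,140+v/3.33).round(3))
s=ctrl.get_state()
from scipy.spatial.transform import Rotation as R
print(R.from_rotvec(s['orientation']).as_matrix().round(3))
```

```text
railL [0.3863 0.1965 0.02  ]
railR [ 0.4553 -0.21    0.02  ]
n1 [0.41   0.0585 0.022 ]
n2 [ 0.4211 -0.006   0.022 ]
blk [0.3967 0.1373 0.044 ]
plA [0.5201 0.1674 0.114 ]
plB [0.4155 0.1509 0.114 ]
jar [ 0.5071 -0.0405  0.118 ]
jarE [ 0.5285 -0.1532  0.112 ]
len 0.4123443181211889 dir [ 1.67362823e-01 -9.85895373e-01 -2.69246592e-16] -80.3654767462311
plate 0.10584208049254464 8.949429766125583
n1n2 0.06535638652356833 travel left 0.1453665813784168
[0.494 0.16  0.114]
[0.461 0.156 0.115]
[ 0.507 -0.04   0.119]
[[-0.926  0.377 -0.   ]
 [ 0.377  0.926 -0.001]
 [-0.    -0.001 -1.   ]]
```

Emit:
jog_arm --pt "1.5 -2.5 0 0 0 4 1" --pt "5 -8 0 0 0 9 1" --pt "8.5 -14 0 0 0 14 1" --pt "12 -20 0 0 0 19 1" --pt "15.5 -26 0 0 0 24 1" --pt "19 -31.5 0 0 0 28 1" --pt "21.5 -35 0 0 0 31 1" --pt "22.2 -36 0 0 0 31.8 1" --grip_force 30

```text
time_s: 1.1
ee_pos: [0.4596, 0.2145, 0.2396]
orientation: [-0.256, 3.131, -0.002]
contact_force: [-1.8, 0.3, 0.1]
width: 0.0118
grip_force: 0.0
```

Emit:
jog_arm --pt "0 0 -3 0 0 0 1" --pt "0 0 -7 0 0 0 1" --pt "0 0 -11 0 0 0 1" --pt "0 0 -14 0 0 0 1" --pt "0 0 -14.9 0 0 0 1" --pt "0 0 -14.9 0 0 0 1"

```text
time_s: 1.85
ee_pos: [0.4577, 0.2188, 0.0906]
orientation: [0.264, -3.13, 0.001]
contact_force: [0.1, 0.1, 1.0]
width: 0.0006
grip_force: 0.0
```

Run:
```python
from h import *
c=snap('top','top1')
cv2.imwrite('pics/crop1.png',cv2.resize(c['img'][140:265,235:435,::-1],None,fx=4,fy=4,interpolation=cv2.INTER_CUBIC))
print(ctrl.get_state()['ee_pos'])
```

```text
[0.45818213 0.21902279 0.09131424]
```

View pics/crop1.png

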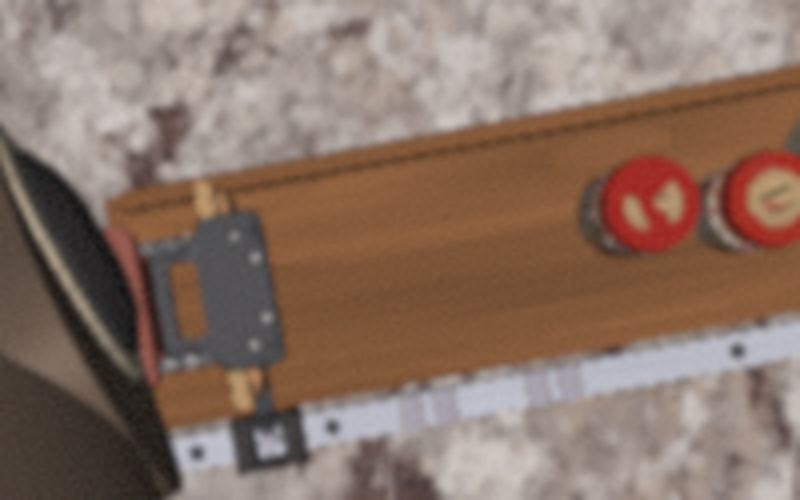

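The hand is down behind the plate and the stop hasn't moved, with the block still at crop (270,440). I'll push slowly along the rail.

Emit:
jog_arm --pt "0.17 -1 0 0 0 0 1" --pt "0.33 -2 0 0 0 0 1" --pt "0.5 -3 0 0 0 0 1" --pt "0.66 -3.9 0 0 0 0 1" --pt "0.75 -4.5 0 0 0 0 1" --pt "0.85 -5 0 0 0 0 1" --pt "0.92 -5.5 0 0 0 0 1" --pt "1 -6 0 0 0 0 1"

```text
time_s: 2.9
ee_pos: [0.4679, 0.1588, 0.0907]
orientation: [-0.265, 3.13, 0.0]
contact_force: [0.1, 0.3, 0.6]
width: 0.0003
grip_force: 0.5
```

Emit:
jog_arm --pt "0.1 -0.6 0 0 0 0 1" --pt "0.2 -1.2 0 0 0 0 1" --pt "0.3 -1.8 0 0 0 0 1" --pt "0.4 -2.4 0 0 0 0 1" --pt "0.5 -3 0 0 0 0 1" --pt "0.6 -3.6 0 0 0 0 1" --pt "0.7 -4.2 0 0 0 0 1" --pt "0.8 -4.8 0 0 0 0 1"

```text
time_s: 3.9
ee_pos: [0.4759, 0.1104, 0.0907]
orientation: [-0.264, 3.13, 0.0]
contact_force: [1.4, 1.1, 0.0]
width: 0.0005
grip_force: 0.6
```

Run:
```python
from h import *
c=snap('top','top2')
cv2.imwrite('pics/crop2.png',cv2.resize(c['img'][140:265,235:435,::-1],None,fx=4,fy=4,interpolation=cv2.INTER_CUBIC))
s=ctrl.get_state();print(s['ee_pos'],s['contact_force'])
```

```text
[0.47586479 0.10940899 0.09062197] [ 0.01420506 -0.94721645  0.08773325]
```

View pics/crop2.png

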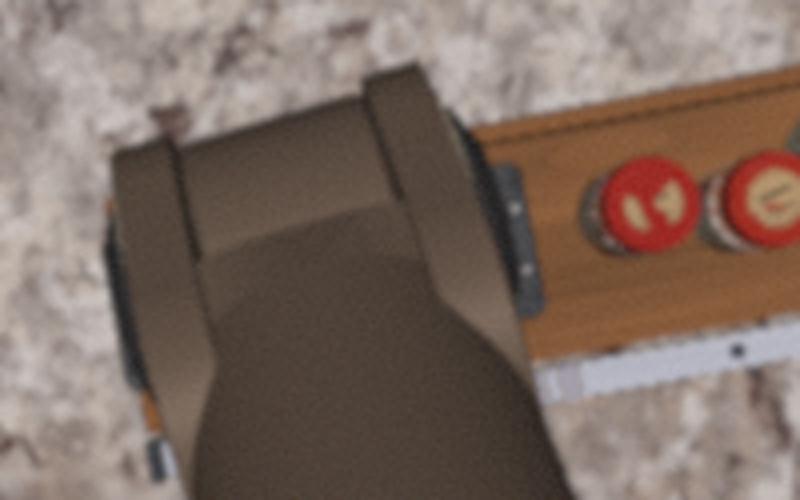

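The arm hides the stop from above. It should be near 0.07, just before the first ridge. I'll go on through the first notch and check with the scene camera.

Emit:
jog_arm --pt "0.08 -0.5 0 0 0 0 1" --pt "0.17 -1 0 0 0 0 1" --pt "0.17 -1 0 0 0 0 1"

```text
time_s: 4.32
ee_pos: [0.4774, 0.1006, 0.0906]
orientation: [0.264, -3.13, 0.0]
contact_force: [-0.2, 0.9, 0.8]
width: 0.0003
grip_force: 0.6
```

Emit:
jog_arm --pt "0.08 -0.5 0 0 0 0 1" --pt "0.17 -1 0 0 0 0 1" --pt "0.25 -1.5 0 0 0 0 1"

```text
time_s: 4.7
ee_pos: [0.4797, 0.0867, 0.0906]
orientation: [0.265, -3.13, -0.002]
contact_force: [-0.8, 4.1, -0.4]
width: 0.0006
grip_force: 2.3
```

Emit:
jog_arm --pt "0.08 -0.5 0 0 0 0 1" --pt "0.17 -1 0 0 0 0 1" --pt "0.25 -1.5 0 0 0 0 1" --pt "0.25 -1.5 0 0 0 0 1"

```text
time_s: 5.2
ee_pos: [0.4826, 0.0701, 0.0907]
orientation: [-0.262, 3.131, -0.0]
contact_force: [-0.6, -0.3, -0.4]
width: 0.0005
grip_force: 0.0
```

Run:
```python
from h import *
c=snap('scene','sc1')
cv2.imwrite('pics/crop3.png',cv2.resize(c['img'][140:300,240:440,::-1],None,fx=3.7,fy=3.7,interpolation=cv2.INTER_CUBIC))
s=ctrl.get_state();print(s['ee_pos'],s['contact_force'])
```

```text
[0.48253908 0.07036384 0.09066002] [ 0.70280871 -0.14163475 -0.09560501]
```

View pics/crop3.png

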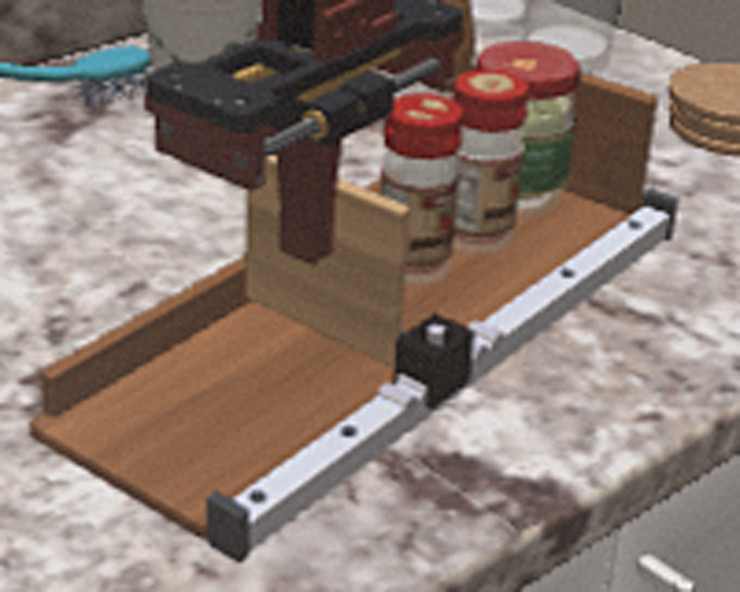

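In the scene crop the block top is at about (434,335), just past the first notch's ridges at about (402,390). The second notch is ahead, at about (485,333). Jars untouched. I'll work out the stop's travel.

Run:
```python
from h import *
c=load('sc1');f=lambda x,y,z:pt(c,240+x/3.7,140+y/3.7,z)
d=np.array([.167,-.986,0]);b=f(434,338,.044);print(b)
n1=np.array([.41,.0585,0]);n2=np.array([.4211,-.006,0]);print('stop',.085+(b-n1)@d,.15+(b-n2)@d)
t=ctrl.get_state()['ee_pos'];print('tcp advance from contact est',(t-np.array([.468,.159,.09]))@d+.0135+.005)
```

```text
[0.40951077 0.03990809 0.044     ]
stop 0.10324991831254698 0.10279921831254696
tcp advance from contact est 0.1083232765929031
```

Emit:
jog_arm --pt "0.08 -0.5 0 0 0 0 1" --pt "0.17 -1 0 0 0 0 1" --pt "0.25 -1.5 0 0 0 0 1" --pt "0.34 -2 0 0 0 0 1" --pt "0.39 -2.3 0 0 0 0 1" --pt "0.39 -2.3 0 0 0 0 1"

```text
time_s: 6.0
ee_pos: [0.4864, 0.0473, 0.0906]
orientation: [0.263, -3.13, 0.0]
contact_force: [0.0, -0.3, -1.0]
width: 0.0007
grip_force: 0.0
```

Emit:
jog_arm --pt "0.03 -0.15 0 0 0 0 1" --pt "0.05 -0.3 0 0 0 0 1" --pt "0.05 -0.3 0 0 0 0 1"

```text
time_s: 6.38
ee_pos: [0.4869, 0.0447, 0.0907]
orientation: [-0.264, 3.13, -0.0]
contact_force: [-0.3, -0.6, 0.0]
width: 0.0007
grip_force: 0.0
```

Emit:
jog_arm --pt "0.02 -0.1 0 0 0 0 1" --pt "0.03 -0.2 0 0 0 0 1" --pt "0.03 -0.2 0 0 0 0 1"

```text
time_s: 6.75
ee_pos: [0.4871, 0.0435, 0.0907]
orientation: [0.265, -3.13, -0.001]
contact_force: [-0.8, 3.5, -0.1]
width: 0.0003
grip_force: 2.1
```

Emit:
jog_arm --pt "0.02 -0.1 0 0 0 0 1" --pt "0.03 -0.2 0 0 0 0 1" --pt "0.03 -0.2 0 0 0 0 1"

```text
time_s: 7.12
ee_pos: [0.4873, 0.042, 0.0907]
orientation: [0.266, -3.13, -0.002]
contact_force: [-0.5, 6.5, 0.7]
width: 0.0006
grip_force: 3.3
```

Emit:
jog_arm --pt "0.02 -0.1 0 0 0 0 1" --pt "0.03 -0.2 0 0 0 0 1" --pt "0.03 -0.2 0 0 0 0 1"

```text
time_s: 7.5
ee_pos: [0.4879, 0.0391, 0.0907]
orientation: [-0.264, 3.13, 0.0]
contact_force: [0.1, 4.3, 0.1]
width: 0.0004
grip_force: 1.9
```

Emit:
jog_arm --pt "0.02 -0.1 0 0 0 0 1" --pt "0.02 -0.1 0 0 0 0 1"

```text
time_s: 7.75
ee_pos: [0.4881, 0.0374, 0.0907]
orientation: [-0.263, 3.13, -0.001]
contact_force: [0.3, 3.3, -0.4]
width: 0.0007
grip_force: 1.1
```

Emit:
jog_arm --pt "0.02 -0.1 0 0 0 0 1" --pt "0.02 -0.1 0 0 0 0 1"

```text
time_s: 8.0
ee_pos: [0.4883, 0.0363, 0.0907]
orientation: [-0.263, 3.13, -0.001]
contact_force: [-0.5, 0.3, 0.2]
width: 0.0003
grip_force: 0.2
```

The force has dropped to 0. I'll check with the scene camera before retreating.

Run:
```python
from h import *
c=snap('scene','sc2')
cv2.imwrite('pics/crop4.png',cv2.resize(c['img'][140:300,240:440,::-1],None,fx=3.7,fy=3.7,interpolation=cv2.INTER_CUBIC))
s=ctrl.get_state();print(s['ee_pos'],s['contact_force'])
```

```text
[0.48825427 0.03628263 0.09066873] [0.45807163 0.34884882 0.1048808 ]
```

View pics/crop4.png

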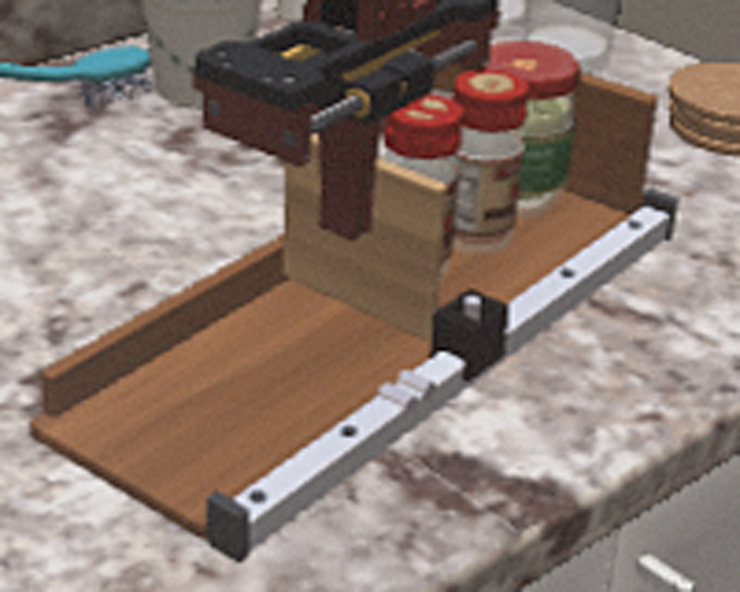

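The block now covers both second-notch ridges, with its top at about (471,312). I'll back away and lift, then check from above.

Emit:
jog_arm --pt "-0.17 1 0 0 0 0 1" --pt "-0.5 3 0 0 0 0 1" --pt "-0.85 5 0 0 0 0 1" --pt "-0.85 5 3 0 0 0 1" --pt "-0.85 5 8 0 0 0 1" --pt "-0.85 9 12 0 0 0 1" --pt "-0.85 15 14 0 0 0 1" --pt "-0.85 19 14 0 0 0 1"

```text
time_s: 9.05
ee_pos: [0.4798, 0.2302, 0.2328]
orientation: [-0.266, 3.127, 0.003]
contact_force: [1.2, -0.4, 0.3]
width: 0.0007
grip_force: 0.0
```

Run:
```python
from h import *
c=load('sc2');d=np.array([.167,-.986,0]);n2=np.array([.4211,-.006,0])
print('stop',.15+(pt(c,240+471/3.7,140+314/3.7,.044)-n2)@d)
c=snap('top','top3')
cv2.imwrite('pics/crop5.png',cv2.resize(c['img'][140:265,255:495,::-1],None,fx=3.33,fy=3.33,interpolation=cv2.INTER_CUBIC))
s=ctrl.get_state();print(s['ee_pos'],s['contact_force'])
```

```text
stop 0.13558401108535587
[0.47844849 0.23570171 0.23169226] [-1.2794469   4.85128711 -0.78940516]
```

View pics/crop5.png

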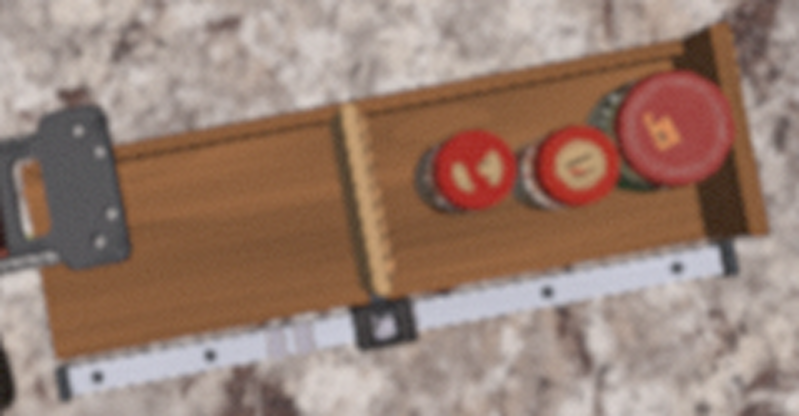

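Run:
```python
from h import *
c0=load('top0');c=load('top3')
f=lambda x,y,z:pt(c,255+x/3.33,140+y/3.33,z)
d=np.array([.167,-.986,0])
print('blk moved',(f(385,322,.044)-f(160,366,.044))@d,'to n2',(f(395,319,.022)-f(385,322,.044))@d)
print('plate moved',(f(337,104,.114)-f(97,153,.114))@d,(f(373,295,.114)-f(130,342,.114))@d)
# silver pin / block zoom, both images
i=[cv2.resize(im['img'][v:v+50,u:u+75,::-1],None,fx=8,fy=8,interpolation=cv2.INTER_CUBIC) for im,u,v in((c0,330,210),(c,330,210))]
cv2.imwrite('pics/crop6.png',np.vstack(i)[:,:])
```

```text
blk moved 0.13682628866792282 to n2 0.008546455095961766
plate moved 0.1354264112684354 0.1363781217316891
```

View pics/crop6.png

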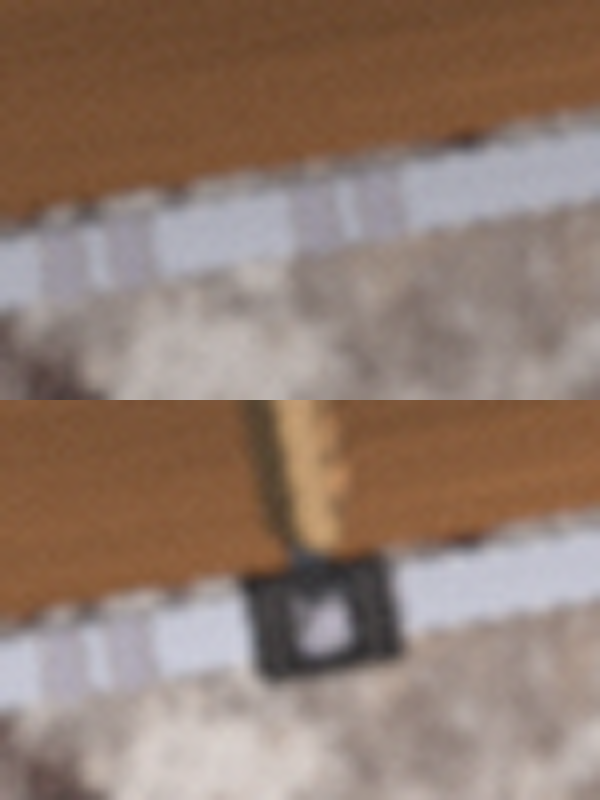

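The block (centre at u≈326 in the lower half, against ridges at 316 and 384) is about 8 mm short of the notch middle. The pin is sitting on top of the first ridge of that notch and hasn't dropped in, so it needs a few mm more. I'll go back the way I came.

Emit:
jog_arm --pt "0 -2 0 0 0 0 1" --pt "0 -7 0 0 0 0 1" --pt "0 -11 -1 0 0 0 1" --pt "0 -13 -4 0 0 0 1" --pt "0 -13 -9 0 0 0 1" --pt "0 -13 -13 0 0 0 1" --pt "0 -13 -14 0 0 0 1" --pt "0 -13 -14 0 0 0 1"

```text
time_s: 10.1
ee_pos: [0.4796, 0.0961, 0.0909]
orientation: [0.262, -3.13, 0.001]
contact_force: [1.0, 0.4, 1.0]
width: 0.0004
grip_force: 0.0
```

Emit:
jog_arm --pt "0.2 -1.5 0 0 0 0 1" --pt "0.5 -3.5 0 0 0 0 1" --pt "0.75 -5 0 0 0 0 1" --pt "0.82 -5.7 0 0 0 0 1" --pt "0.85 -5.9 0 0 0 0 1" --pt "0.85 -6 0 0 0 0 1" --pt "0.85 -6 0 0 0 0 1"

```text
time_s: 10.98
ee_pos: [0.4881, 0.0373, 0.0906]
orientation: [0.265, -3.13, -0.0]
contact_force: [-0.4, 0.1, -0.8]
width: 0.0003
grip_force: 0.0
```

Emit:
jog_arm --pt "0.02 -0.1 0 0 0 0 1" --pt "0.02 -0.1 0 0 0 0 1"

```text
time_s: 11.22
ee_pos: [0.4883, 0.0361, 0.0906]
orientation: [0.265, -3.13, -0.0]
contact_force: [-0.8, 0.3, 0.3]
width: 0.0007
grip_force: 0.3
```

Emit:
jog_arm --pt "0.02 -0.1 0 0 0 0 1" --pt "0.02 -0.1 0 0 0 0 1"

```text
time_s: 11.48
ee_pos: [0.4886, 0.0346, 0.0907]
orientation: [-0.264, 3.13, -0.0]
contact_force: [0.3, -0.1, -0.6]
width: 0.0008
grip_force: 0.0
```

Run:
```python
from h import *
c=snap('scene','sc3');a=load('sc2')
cr=lambda c:cv2.resize(c['img'][195:270,310:410,::-1],None,fx=4,fy=4,interpolation=cv2.INTER_CUBIC)
cv2.imwrite('pics/crop7.png',np.vstack([cr(a),cr(c)]))
s=ctrl.get_state();print(s['ee_pos'],s['contact_force'])
```

```text
[0.48857172 0.03464046 0.09064372] [-0.20765546 -0.21587472  0.61482563]
```

View pics/crop7.png

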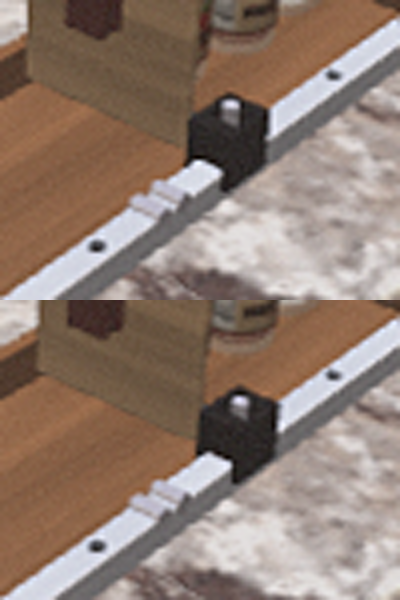

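The lower (new) frame shows the block jumped ahead by about 10 px, from 229 to 239, with the plate clear of the finger and the force at 0. I'll retreat and check by numbers.

Emit:
jog_arm --pt "-0.17 1 0 0 0 0 1" --pt "-0.5 3 0 0 0 0 1" --pt "-0.85 5 0 0 0 0 1" --pt "-0.85 5 3 0 0 0 1" --pt "-0.85 5 8 0 0 0 1" --pt "-0.85 9 12 0 0 0 1" --pt "-0.85 15 14 0 0 0 1" --pt "-0.85 19 14 0 0 0 1"

```text
time_s: 12.52
ee_pos: [0.4802, 0.2286, 0.2329]
orientation: [-0.267, 3.127, 0.004]
contact_force: [0.1, -0.8, -0.6]
width: 0.0005
grip_force: 0.0
```

Emit:
jog_arm --pt "0 0 0 0 0 0 1" --pt "0 0 0 0 0 0 1" --pt "0 0 0 0 0 0 1"

```text
time_s: 12.9
ee_pos: [0.4801, 0.2235, 0.2304]
orientation: [0.261, -3.13, 0.001]
contact_force: [-0.3, 0.0, -0.1]
width: 0.0004
grip_force: 0.0
```

Run:
```python
from h import *
snap('top','top4');d=np.array([.167,-.986,0]);n2=np.array([.4211,-.006,0])
def blk(c,u0,u1):
    m=(c['img'].max(2)<90).astype(np.uint8); m[:225]=0;m[262:]=0;m[:,:u0]=0;m[:,u1:]=0
    n,l,st,ce=cv2.connectedComponentsWithStats(m);k=1+st[1:,4].argmax()
    x,y,w,h,a=st[k];return x+w/2-.5,y+h/2-.5,(w,h,a)
P={}
for t,u0,u1 in(('top0',288,320),('top3',350,390),('top4',350,390)):
    c=load(t);u,v,i=blk(c,u0,u1);P[t]=pt(c,u,v,.044);print(t,u,v,i,P[t].round(4),'stop-n2',((P[t]-n2)@d).round(4))
print('moved 3->4',(P['top4']-P['top3'])@d)
a=load('top0')['img'][175:205,380:475].astype(int);b=load('top4')['img'][175:205,380:475].astype(int);print('jar diff',abs(a-b).mean())
s=ctrl.get_state();print(s['ee_pos'],s['contact_force'],s['time_s'])
```

```text
top0 302.0 241.0 (np.int32(19), np.int32(33), np.int32(225)) [0.4144 0.1391 0.044 ] stop-n2 -0.1442
top3 369.5 236.5 (np.int32(20), np.int32(16), np.int32(180)) [0.4209 0.0048 0.044 ] stop-n2 -0.0107
top4 373.5 235.0 (np.int32(20), np.int32(17), np.int32(184)) [ 0.4237 -0.0032  0.044 ] stop-n2 -0.0023
moved 3->4 0.008369713235621253
jar diff 11.71812865497076
[0.48021483 0.22356733 0.23055489] [-0.14207209 -0.28407643 -0.52269222] 12.95
```

Run:
```python
from h import *
for t in('top0','top4'):
    i=load(t)['img'][150:215,375:490].astype(int);m=((i[...,0]>110)&(i[...,1]<70)).astype(np.uint8)
    n,l,st,ce=cv2.connectedComponentsWithStats(m);print(t,[(c.round(1).tolist(),int(s[4])) for c,s in zip(ce[1:],st[1:]) if s[4]>60])
```

```text
top0 [([83.4, 29.1], 202), ([84.1, 27.4], 346), ([53.6, 39.3], 272), ([22.4, 40.1], 357)]
top4 [([62.3, 35.8], 405), ([21.8, 40.3], 347)]
```

The stop moved 8.4 mm from summit to notch, and the cap of the near jar hasn't moved. Handing in.

```bash
python3 -c "
from cell import ctrl
print(ctrl.job_done())"
```

```text
the job is handed in; nothing more can be done
None
```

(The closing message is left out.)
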